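Clamp a re-glued painted panel under a protective block

ROBOT

A 7-joint arm with a two-finger parallel gripper is mounted at the origin on the work surface. World frame = base frame: x ahead of the robot, y to its left, z up, the work surface at z = 0. Lengths are in m, angles in rad, forces in N, time in s.
With the tool pointing down it reaches from about 0.425 to 0.825 m from the base axis. Payload 3.6 kg.
Tool frame: the origin (TCP) lies between the finger pads; the fingertips stand 19 mm ahead of it and the grasp point (between the pads) is the TCP; z points along the fingers, y is the direction in which the jaws open and shut (so a half turn about z gives the same grasp; the last joint's range is limited). The gripper opens to 93 mm and grips with 3 to 60 N. Pads are 15 mm wide; open, the fingers measure 128 mm over their backs; the gripper's body (75 mm by 188 mm) begins 65 mm behind the grasp point.
Start: joints at [1.294, 0.615, -0.013, 1.423, 0.008, 1.103, -0.04], TCP at [0.161, -0.63, 0.238] pointing down, gripper open.
Joint ranges: [-3.12, 3.12], [-0.3, 2.06], [-1.34, 1.32], [0.26, 2.42], [-1.36, 4.5], [0.01, 1.98], [-2.84, 2.84]. Speed limits (rad/s): [2.79, 2.79, 3.14, 3.14, 3.14, 3.14, 3.14].

INTERFACE

Orientations are given as a unit quaternion [w, x, y, z].
In Python, from workcell import manip gives the robot as it stands. Calls block until the motion is done:
- manip.movep(position, orientation): joint-space move of the TCP to a pose.
- manip.line_to(position, rot=None, max_speed=0.15, until_force=None): straight line of the TCP; rot=None keeps the orientation; max_speed is the mean speed in m/s. With until_force (N) it stops when the force on the tool has changed by that much, and returns True; else False.
- manip.move_j(angles): joint-space move.
- manip.grip(opening): opening from 0.0 (shut) to 1.0 (fully open); the grip force is fixed at half the most; returns when the fingers have stopped.
- manip.wait(seconds).
- manip.ik(position, orientation): joint angles nearest the present ones, or None.
- manip.get_obs(): the state.
- manip.camera(name): name is "scene" or "top" or "wrist"; returns a dict with "image" (384x512x3 uint8, blue, green, red), "mtx" (3x3 intrinsics, pixels), "R" (3x3) and "t" (3): a world point X has camera coordinates R X + t; the wrist camera has in their place "T_tool_cam" (4x4, takes a point from camera to tool coordinates, whose origin is the TCP and whose axes are the flange's). Camera axes: x right, y down, z forward; pixel columns grow to the right and rows downward; lengths in m; the calibration is good to about 2 mm. A picture is of the moment at which its call begins: read the wrist's pose just before it. There is no depth.
A pose or a line that the arm cannot do raises manip.MotionError and nothing moves.
- manip.finish_job(): hands the job in, once; it reports no verdict.
The state is a dict: "time": time; "joint_positions": joint angles; "dq": joint speeds; "joint_efforts": joint torques, N m; "tcp_pos": TCP position; "eef_rot": TCP orientation; "contact_force": force on the tool from outside, world axes, zero at the start; "ft_torque": the same for the moment, N m; "opening": opening from 0.0 (shut) to 1.0 (fully open).
Only numpy, scipy, OpenCV 4.12 (cv2) and the standard library are available. Lean on these libraries where they do the work, as an engineer would, in place of code of your own. Each camera call takes 0.05 s, during which the arm holds its last target.

TASK

Lay the wooden block, cork side down, squarely on the blank teal-outlined rectangle of the painted panel, then push the panel along the clamp's bed until it is fully home against both the back fence and the end stop, with the block still on its rectangle. Then wind the crank clockwise until the rubber pad meets the block, and go on until it is snug, with the red band on the pad's stem just swallowed by the sleeve; do not overtighten. Leave the other things on the bench where they are and let go.

Things in the scene. Friction and masses are not known exactly. Their poses are not given: they have to be found in the camera images.
- clamp: Green C-frame clamp, fixed. Origin on the table below the screw's axis; +y runs along the bed to end stop and column, +x to the back fence. Bed 14 mm thick, x -80 to +70, y -330 to +130. Fence inner face x +45, top 34 mm high. Stop face y +62, top 40. Column y 74 to 114; arm 40 wide, 135 to 165 high; boss radius 23 about the axis, 129 to 171 high. Front and -y end are open.
- home (a point): Where the centre of the panel's underside lies when the panel is home against fence and stop: on top of the bed, in the clamp's frame x 0, y -28, z 14 mm. Axes as the clamp's.
- panel: Loose painted panel, white with gilt borders and a gilt scroll (3 mm high, on its -y half), 90 (x) x 180 (y) x 24 mm, about 0.26 kg. Origin: centre of its underside. Starts on the bed at the open end, clear of the pad, a little off the fence; its +y end goes to the stop, its +x side to the fence.
- mark (a point): Centre of the blank teal-outlined rectangle (55 x 86 mm, long side along the panel's y) on top of the panel, in the panel's frame x 0, y +28, z 24 mm. With the panel home it lies right under the pad.
- caul: Loose wooden clamping block with a 6 mm cork sole, 50 (x) x 80 (y) x 24 mm high, about 70 g. Origin at the centre of its underside (cork). It starts flat on the table, cork down.
- crank (a joint): Crank angle, rad, grows as it turns clockwise seen from above, lowering the pad 20 mm per turn (3.18 mm/rad). At 0 the pad's face is 87 mm above the table. Range 0 to 14, starts at 0 to 4. Self-locking; takes about 4 N at the knob to turn slowly, growing after contact to about 7 N when snug (spring squeezed 6 mm, 1.9 rad past contact).
- knob (a point): Middle of the crank's upright round red grip, 60 mm from the screw's axis; the grip is 25 mm thick, reaches 25 mm above and below this point, and spins on its pin. Crank arm and hub lie at least 20 mm below this point. It sinks with the screw, 20 mm per turn; 260 mm above the table at crank 0. Nothing stands above the crank, so the grip can be pushed round from above.
- axis (a point): Point on the screw's vertical axis, on top of the bed (14 mm above the table).
- pad: Round rubber pad, 44 mm across, 12 mm thick, does not turn. Origin: centre of its lower face. Its sprung stem slides up into the sleeve above: contact takes 4 N, then 8 N more per mm, hard end at 11.5 mm. The stem's red band is fully swallowed at 6 mm (52 N, snug); 4 to 8 mm is good, beyond about 10 mm is overtightened.
- brush: Brush with a handle, 180 mm, lying on the table. Bystander, leave alone.
- spatula: Spatula, 190 mm, lying on the table. Bystander, leave alone.
- jar: Amber glass jar, 64 mm across, 85 mm high. Bystander, leave alone.
- tape: Roll of paper tape, a ring 90 mm across, 24 mm high. Bystander, leave alone.
- fragment: White fragment with a gilt wave, 40 x 95 x 14 mm, lying flat. Bystander, leave alone.
There are look-alikes about, which are no part of the job. Several things look just like the caul: the one meant starts farthest to the robot's left. Leave any pink look-alike of the brush alone.

How it is judged:
By the outcome, as a careful person would: the job done as asked, in the order asked, and still so for the second after the job is handed in, with the robot touching nothing.
It also fails if it takes over 72 s, if anything falls off the work surface, if the arm or the gripper's body presses on something with over 40 N, if the wrist force passes 120 N, or if a joint passes its speed limit or range.

## Working session

There is one attempt and no reset: what is moved stays moved. The work goes in short steps, each a Python script; the robot and the scene stay as the last script left them, time stands still between calls to the robot, and variables do not carry over. Pictures are saved under pics/ and viewed, and the job is handed in when it is done.

```bash
ls; mkdir -p pics
python3 - <<'E'
from workcell import manip
import cv2,numpy as np
for n in ["scene","top","wrist"]:
    c=manip.camera(n); cv2.imwrite(f"pics/{n}0.png",c["image"]); np.savez(f"{n}0.npz",**c)
    print(n,c["mtx"].round(1).tolist()); 
    if "R" in c: print((-c["R"].T@c["t"]).round(3), c["R"].round(3).tolist())
    else: print(np.round(c["T_tool_cam"],3).tolist())
o=manip.get_obs(); print({k:np.round(v,3).tolist() for k,v in o.items()})
E
```

```text
pics
scene [[410.9, 0.0, 254.3], [0.0, 410.9, 201.1], [0.0, 0.0, 1.0]]
[ 1.299 -0.559  1.265] [[0.569, 0.822, 0.018], [0.626, -0.419, -0.658], [-0.533, 0.386, -0.753]]
top [[497.0, 0.0, 256.9], [0.0, 497.0, 181.3], [0.0, 0.0, 1.0]]
[ 0.227 -0.014  1.542] [[-0.027, -1.0, -0.002], [-0.979, 0.027, -0.202], [0.202, -0.004, -0.979]]
wrist [[343.9, 0.0, 263.6], [0.0, 343.9, 192.7], [0.0, 0.0, 1.0]]
[[-0.002, -0.959, -0.285, 0.08], [1.0, -0.002, -0.0, -0.0], [-0.0, -0.285, 0.959, -0.148], [0.0, 0.0, 0.0, 1.0]]
{'time': 0.15, 'joint_positions': [1.293, 0.616, -0.013, 1.424, 0.008, 1.103, -0.04], 'dq': [-0.0, -0.002, -0.0, -0.005, -0.002, -0.0, -0.001], 'joint_efforts': [0.001, -45.935, 0.209, -16.594, -0.061, 0.018, 0.0], 'tcp_pos': [0.161, -0.629, 0.237], 'eef_rot': [-0.001, 0.992, 0.125, -0.0], 'contact_force': [0.429, 0.076, -1.006], 'ft_torque': [0.022, -0.024, -0.047], 'opening': 0.999}
```

View pics/scene0.png

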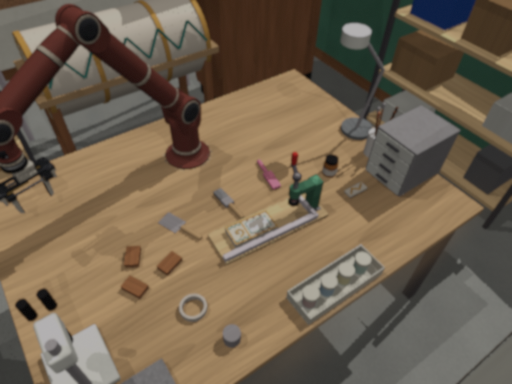

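View pics/top0.png

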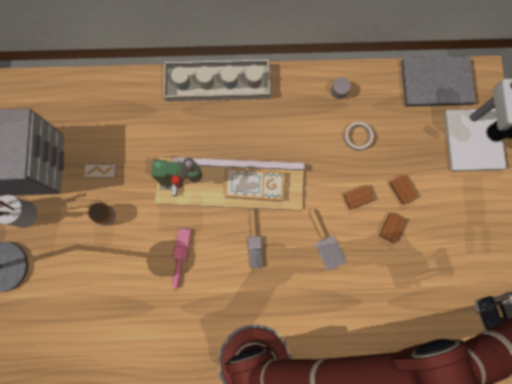

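Run:
```python
import cv2
a=cv2.imread("pics/top0.png"); cv2.imwrite("pics/top0a.png",cv2.resize(a[145:225,145:315],None,fx=4.6,fy=4.6,interpolation=cv2.INTER_CUBIC))
cv2.imwrite("pics/top0b.png",cv2.resize(a[165:255,330:430],None,fx=6,fy=6,interpolation=cv2.INTER_CUBIC))
s=cv2.imread("pics/scene0.png"); cv2.imwrite("pics/scene0a.png",cv2.resize(s[140:270,195:355],None,fx=4.5,fy=4.5,interpolation=cv2.INTER_CUBIC))
```

```text
(no output)
```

View pics/top0a.png

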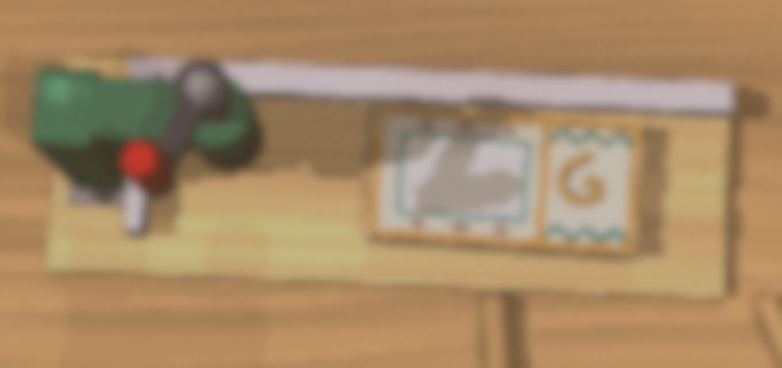

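View pics/top0b.png

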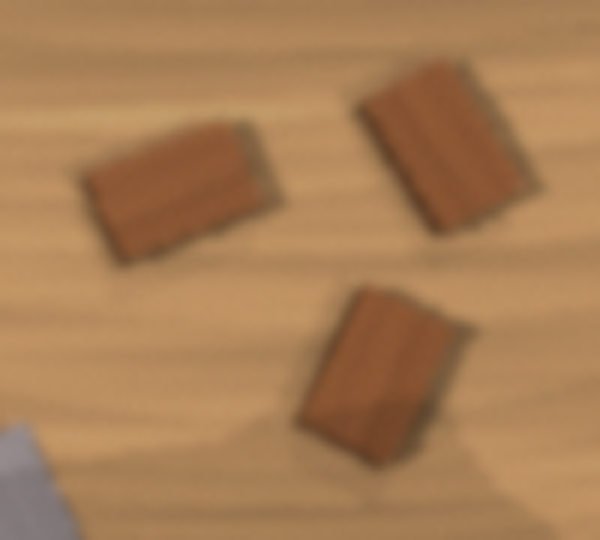

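View pics/scene0a.png

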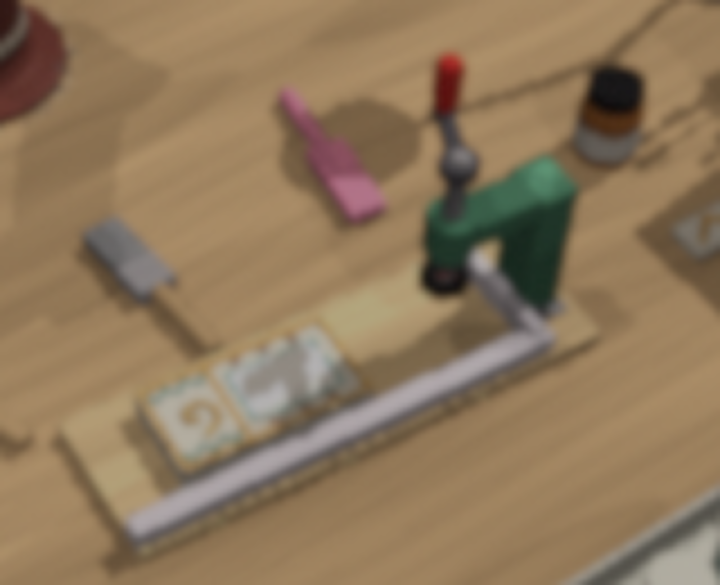

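```bash
cat > h.py <<'E'
import cv2,numpy as np
from workcell import manip
def cam(n,name=None):
    o=manip.get_obs(); c=manip.camera(n)
    if name: cv2.imwrite(f"pics/{name}.png",c["image"])
    if n=="wrist":
        w,x,y,z=o["eef_rot"]
        from scipy.spatial.transform import Rotation as Ro
        T=np.eye(4);T[:3,:3]=Ro.from_quat([x,y,z,w]).as_matrix();T[:3,3]=o["tcp_pos"]
        M=np.linalg.inv(T@c["T_tool_cam"]); c["R"]=M[:3,:3];c["t"]=M[:3,3]
    return c
def ray(c,uv,z):
    uv=np.atleast_2d(uv).astype(float); d=np.c_[(uv-c["mtx"][:2,2])/c["mtx"][[0,1],[0,1]],np.ones(len(uv))]@c["R"]
    C=-c["R"].T@c["t"]; return C+d*((z-C[2])/d[:,2])[:,None]
def proj(c,X):
    p=np.atleast_2d(X)@c["R"].T+c["t"]; p=p@c["mtx"].T; return p[:,:2]/p[:,2:]
def quat(yaw):  # tool down, jaw(y) axis at world angle: returns wxyz with tool x at yaw
    from scipy.spatial.transform import Rotation as Ro
    R=Ro.from_euler('z',yaw)*Ro.from_euler('x',np.pi); q=R.as_quat(); return [q[3],q[0],q[1],q[2]]
E
python3 - <<'E'
from h import *
c=dict(np.load("top0.npz"))
print("bed",ray(c,[(302.6,209.6),(155.4,203.7)],.014).round(4))
print("knob top",ray(c,[(145+140/4.6,145+160/4.6)],.26).round(4),"boss/hub",ray(c,[(145+205/4.6,145+85/4.6)],.22).round(4))
P=np.array([(372,110),(640,120),(632,250),(372,236)])/4.6+145
print("panel",ray(c,P,.038).round(4))
im=c["image"]; hsv=cv2.cvtColor(im,cv2.COLOR_BGR2HSV)
m=cv2.inRange(hsv,(0,120,60),(14,255,170)); m[:, :330]=0; m[255:]=0;m[:165]=0
for k in cv2.findContours(m,0,2)[0]:
    if cv2.contourArea(k)<100: continue
    r=cv2.minAreaRect(k); b=cv2.boxPoints(r); W=ray(c,b,.024)[:,:2]
    print(r, ray(c,[r[0]],.024).round(4), W.round(4).tolist(), np.linalg.norm(np.diff(W,axis=0),axis=1).round(4))
E
```

```text
bed [[ 0.4489 -0.1589  0.014 ]
 [ 0.4798  0.2979  0.014 ]]
knob top [[0.5015 0.1958 0.26  ]] boss/hub [[0.5546 0.164  0.22  ]]
panel [[ 0.5793  0.0757  0.038 ]
 [ 0.5675 -0.1049  0.038 ]
 [ 0.4788 -0.0962  0.038 ]
 [ 0.493   0.0769  0.038 ]]
((392.300048828125, 227.4000244140625), (19.677396774291992, 28.174455642700195), 26.56505012512207) [[ 0.3852 -0.4297  0.024 ]] [[0.3614, -0.3816], [0.4377, -0.4263], [0.4091, -0.478], [0.3333, -0.433]] [0.0884 0.0592 0.0881]
((358.2069091796875, 196.0172119140625), (18.012449264526367, 28.597082138061523), 68.19859313964844) [[ 0.4853 -0.3321  0.024 ]] [[0.4962, -0.2812], [0.5276, -0.366], [0.4743, -0.3828], [0.4434, -0.2986]] [0.0903 0.0559 0.0897]
((402.9485778808594, 188.91262817382812), (27.8861083984375, 19.3681697845459), 59.534454345703125) [[ 0.5039 -0.4725  0.024 ]] [[0.5277, -0.4265], [0.5576, -0.4812], [0.4802, -0.5183], [0.4509, -0.464]] [0.0623 0.0858 0.0617]
```

Run:
```python
from h import *
for p,y in [((.485,-.332,.2),-69.7),((.485,-.332,.2),110.3),((.53,.016,.1),-93.9),((.53,.016,.1),86.1),((.545,.05,.04),-93.9),((.545,.05,.04),86),((.5,.2,.26),-93.9),((.5,.2,.26),0),((.5,.2,.26),86)]:
    q=manip.ik(p,quat(np.radians(y))); print(p,y,None if q is None else np.round(q,2))
```

```text
(0.485, -0.332, 0.2) -69.7 [ 0.35  0.57  0.34  1.67 -0.23  0.94 -2.01]
(0.485, -0.332, 0.2) 110.3 [ 0.84  0.59 -0.44  1.65  0.29  0.97  0.65]
(0.53, 0.016, 0.1) -93.9 [ 0.58  0.91 -1.15  1.9   0.99  1.04  2.07]
(0.53, 0.016, 0.1) 86.1 [ 0.17  0.64 -0.36  1.91  0.36  0.65 -0.48]
(0.545, 0.05, 0.04) -93.9 [-0.4   0.77  0.42  1.92 -0.56  0.57 -2.81]
(0.545, 0.05, 0.04) 86 [ 0.03  0.74 -0.26  1.9   0.34  0.54 -0.53]
(0.5, 0.2, 0.26) -93.9 [ 0.26  0.65 -1.15  1.7   0.63  1.22  2.03]
(0.5, 0.2, 0.26) 0 [-0.02  0.48 -0.61  1.7   0.31  1.06 -2.3 ]
(0.5, 0.2, 0.26) 86 [ 0.25  0.64 -1.13  1.7   0.61  1.21 -1.1 ]
```

Run:
```python
from h import *
manip.movep([.485,-.332,.2],quat(np.radians(110.3)))
c=cam("wrist","w1")
im=c["image"]; hsv=cv2.cvtColor(im,cv2.COLOR_BGR2HSV)
m=cv2.inRange(hsv,(0,120,40),(14,255,200)); cv2.imwrite("pics/w1m.png",m)
for k in cv2.findContours(m,0,2)[0]:
    if cv2.contourArea(k)<800: continue
    r=cv2.minAreaRect(k); b=cv2.boxPoints(r); W=ray(c,b,.024)[:,:2]
    print(np.round(b,1).tolist(), W.mean(0).round(4), W.round(4).tolist(), np.linalg.norm(np.diff(W,axis=0),axis=1).round(4))
print(manip.get_obs()["time"],manip.get_obs()["tcp_pos"])
```

```text
[[197.0, 268.0], [274.0, 268.0], [274.0, 308.0], [197.0, 308.0]] [ 0.4985 -0.4608] [[0.4526, -0.4516], [0.5288, -0.4238], [0.5459, -0.4696], [0.4668, -0.4984]] [0.081  0.0488 0.0842]
[[94.5, 219.3000030517578], [134.60000610351562, 180.1999969482422], [191.60000610351562, 238.60000610351562], [151.5, 277.79998779296875]] [ 0.389  -0.4289] [[0.3398, -0.4344], [0.3679, -0.3809], [0.4377, -0.4213], [0.4106, -0.4792]] [0.0605 0.0806 0.064 ]
[[238.0, 134.0], [290.0, 134.0], [290.0, 216.0], [238.0, 216.0]] [ 0.485  -0.3343] [[0.4481, -0.3042], [0.4938, -0.2876], [0.5235, -0.3637], [0.4744, -0.3816]] [0.0486 0.0817 0.0522]
1.825 [ 0.48393777 -0.33397285  0.19989915]
```

View pics/w1.png

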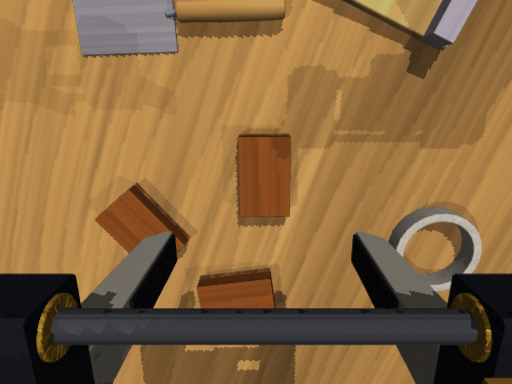

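Look-alikes in w1: (264,175), (236,288) and (143,229). The first lies at world y = -0.334, the others at -0.461 and -0.429, so it is the leftmost one. Top0b's enlarged crop agrees (its left block). It measures 49 x 82 mm, as given. Grasping it, then looking at the panel.

Run:
```python
from h import *
q=quat(np.radians(110.3))
manip.line_to([.485,-.334,.024],rot=q,max_speed=0.2)
manip.grip(0.0)
print(manip.get_obs()["opening"]*93)
manip.line_to([.485,-.334,.16],max_speed=0.2)
manip.movep([.50,-.06,.24],quat(np.radians(86.1)))
c=cam("wrist","w2"); np.savez("w2.npz",**c)
t=cam("top","t2")
print(manip.get_obs()["time"],manip.get_obs()["tcp_pos"])
```

```text
49.77283065869402
5.6417 [ 0.49981926 -0.06195054  0.23914686]
```

View pics/w2.png

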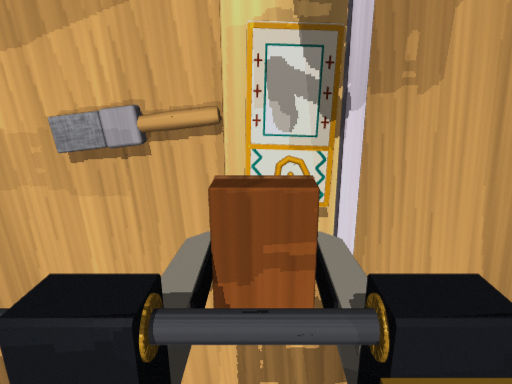

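Run:
```python
from h import *
c=dict(np.load("w2.npz"))
im=c["image"]; hsv=cv2.cvtColor(im,cv2.COLOR_BGR2HSV)
m=cv2.inRange(hsv,(75,80,40),(105,255,200)); m[141:]=0; m[:, :255]=0; m[:,335:]=0
k=max(cv2.findContours(m,0,2)[0],key=cv2.contourArea)
a=cv2.approxPolyDP(k,6,True)[:,0]; print(a.tolist())
W=ray(c,a,.038)[:,:2]; print(W.round(4).tolist(),W.mean(0),np.linalg.norm(np.roll(W,-1,0)-W,axis=1).round(4))
d=[W[i]-W[j] for i in range(len(W)) for j in range(len(W)) if W[i][1]-W[j][1]>.06 and np.linalg.norm(W[i]-W[j])<.095]
print([np.degrees(np.arctan2(v[1],v[0])).round(2) for v in d])
# gilt outline of panel
g=cv2.inRange(hsv,(15,160,150),(26,255,255)); cv2.imwrite("pics/g2.png",g)
cv2.imwrite("pics/w2c.png",cv2.resize(im[0:230,200:400],None,fx=2.6,fy=2.6,interpolation=cv2.INTER_NEAREST))
```

```text
[[266, 44], [263, 134], [316, 136], [323, 45]]
[[0.5109, 0.0593], [0.5021, -0.0241], [0.5553, -0.0299], [0.5642, 0.0547]] [0.53312842 0.01500298] [0.0839 0.0535 0.085  0.0535]
[np.float64(83.96), np.float64(83.98)]
```

View pics/w2c.png

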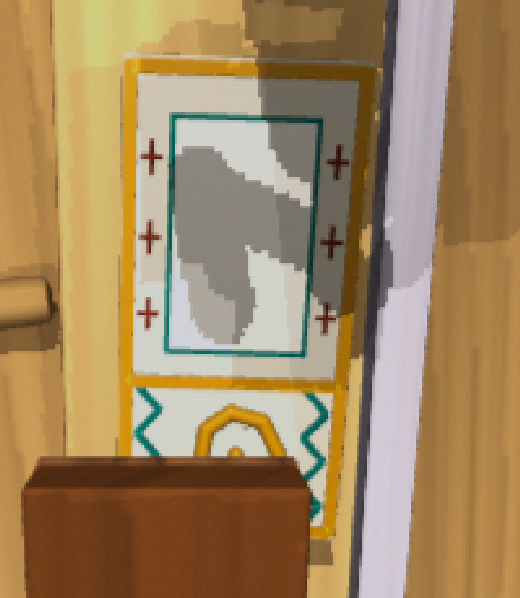

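Run:
```python
from h import *
c=dict(np.load("w2.npz"))
for P,z in [([(349.2,34.6),(337.3,165.4)],.034),([(220,19),(226,165)],.014)]:
    W=ray(c,P,z); d=W[0]-W[1]; a=np.arctan2(d[1],d[0]); n=np.array([np.sin(a),-np.cos(a)])
    O=np.array([.551,.165]); print(W.round(4).tolist(),np.degrees(a), "offset of line from O along clamp x", (W[0][:2]-O)@n)
```

```text
[[0.5897, 0.0624, 0.034], [0.5773, -0.0627, 0.034]] 84.31203525215959 offset of line from O along clamp x 0.04868713020286207
[[0.4677, 0.0881, 0.014], [0.4585, -0.058, 0.014]] 86.42291799952373 offset of line from O along clamp x -0.07836651557306604
```

Run:
```python
from h import *
c=dict(np.load("w2.npz"))
g=c["image"]
seg=cv2.createLineSegmentDetector().detect(cv2.cvtColor(g,cv2.COLOR_BGR2GRAY))[0][:,0]
for s in seg:
    L=np.hypot(s[2]-s[0],s[3]-s[1])
    if L>35 and 200<s[0]<400 and max(s[1],s[3])<215 and abs(s[3]-s[1])>20:
        for z in (.014,.034,.038):
            W=ray(c,[s[:2],s[2:]],z); d=W[0]-W[1]; d*=np.sign(d[1]); print(s.round(1) if z==.014 else "",z,W.round(4)[:,:2].tolist(),np.degrees(np.arctan2(d[1],d[0])).round(2))
```

```text
[314.8 133.2 320.9  48.1] 0.014 [[0.5575, -0.0301], [0.566, 0.0545]] 84.27
 0.034 [[0.5548, -0.0275], [0.5628, 0.0525]] 84.27
 0.038 [[0.5542, -0.027], [0.5622, 0.0521]] 84.27
[352.8   0.5 349.3  54.4] 0.014 [[0.5979, 0.095], [0.5945, 0.0465]] 86.03
 0.034 [[0.593, 0.0909], [0.5898, 0.045]] 86.03
 0.038 [[0.592, 0.0901], [0.5888, 0.0447]] 86.03
[261.9 134.4 264.5  43.2] 0.014 [[0.5005, -0.0274], [0.5097, 0.0631]] 84.18
 0.034 [[0.5008, -0.0249], [0.5096, 0.0607]] 84.18
 0.038 [[0.5009, -0.0244], [0.5095, 0.0602]] 84.18
[267.1  60.6 264.5 131.9] 0.014 [[0.5112, 0.0465], [0.5036, -0.0249]] 83.89
 0.034 [[0.511, 0.045], [0.5037, -0.0225]] 83.89
 0.038 [[0.5109, 0.0447], [0.5037, -0.0221]] 83.89
[347.8  60.6 348.2 110.6] 0.014 [[0.593, 0.0407], [0.5934, -0.0089]] 90.45
 0.034 [[0.5883, 0.0395], [0.5887, -0.0075]] 90.45
 0.038 [[0.5874, 0.0392], [0.5878, -0.0072]] 90.45
[339.  133.2 342.7  86.7] 0.014 [[0.5835, -0.032], [0.5877, 0.0156]] 84.99
 0.034 [[0.5794, -0.0293], [0.5833, 0.0158]] 84.99
 0.038 [[0.5785, -0.0287], [0.5824, 0.0158]] 84.99
[222.1  96.9 223.3 136.9] 0.014 [[0.4619, 0.0
[... 1364 characters left out ...]
   45.6 319.4 109.4] 0.014 [[0.5692, 0.0565], [0.563, -0.0055]] 84.32
 0.034 [[0.5658, 0.0545], [0.56, -0.0042]] 84.32
 0.038 [[0.5651, 0.0541], [0.5594, -0.004]] 84.32
[223.7 138.1 225.2 173.1] 0.014 [[0.4591, -0.0284], [0.4567, -0.0671]] 86.35
 0.034 [[0.4617, -0.0259], [0.4593, -0.0625]] 86.35
 0.038 [[0.4622, -0.0254], [0.4599, -0.0616]] 86.35
[245.3 166.9 243.8  98.1] 0.014 [[0.4796, -0.0617], [0.4844, 0.0116]] 86.24
 0.034 [[0.481, -0.0574], [0.4856, 0.012]] 86.24
 0.038 [[0.4813, -0.0565], [0.4858, 0.0121]] 86.24
[246.5  98.1 244.7  29.4] 0.014 [[0.4873, 0.0114], [0.4911, 0.0771]] 86.64
 0.034 [[0.4883, 0.0118], [0.4919, 0.0739]] 86.64
 0.038 [[0.4885, 0.0118], [0.4921, 0.0733]] 86.64
```

Run:
```python
from h import *
c=dict(np.load("w2.npz"))
W=ray(c,[(209.5,187.5),(317.5,187.5)],.2391); T=np.array([.49982,-.06195])
a=np.radians(86.1); x=np.array([np.cos(a),np.sin(a)]); y=np.array([np.sin(a),-np.cos(a)])
for w in W: print((w[:2]-T)@x,(w[:2]-T)@y)
```

```text
0.03875175029866348 -0.023711688624261217
0.0386030294964916 0.02458572084356404
```

```bash
cat >> h.py <<'E'
def goto(p,q,speed=.15,tol=.0006,n=2,first="line"):
    p=np.array(p,float); tgt=p.copy()
    for i in range(n+1):
        (manip.movep(tgt,q) if (i==0 and first=="p") else manip.line_to(tgt,rot=q,max_speed=speed))
        manip.wait(.1); e=p-np.array(manip.get_obs()["tcp_pos"])
        if np.linalg.norm(e)<tol: break
        tgt=tgt+e
    return tgt,e
E
python3 - <<'E'
from h import *
q=quat(np.radians(84.2))
p=np.array([.5331,.0150,.085])+.0006*np.array([np.cos(np.radians(84.2)),np.sin(np.radians(84.2)),0])
tgt,e=goto(p,q,first="p"); print((tgt-p).round(4),e.round(4))
o=manip.get_obs(); print(o["time"],np.round(o["tcp_pos"],4),np.round(o["eef_rot"],4),np.round(q,4))
tgt[2]-=.017
manip.line_to(tgt,max_speed=.1)
tgt[2]-=.009
print(manip.line_to(tgt,max_speed=.03,until_force=4)); 
o=manip.get_obs(); print(o["time"],np.round(o["tcp_pos"],4),o["contact_force"])
c=cam("wrist","w3"); cam("scene","s3")
E
```

```text
[-0.      0.0001  0.    ] [ 0.0002 -0.0002  0.0006]
7.175 [0.533  0.0158 0.0844] [ 0.      0.742   0.6704 -0.    ] [0.     0.742  0.6704 0.    ]
True
7.7833 [0.5339 0.0158 0.0617] [1.02198971 0.83986528 2.27917341]
```

View pics/w3.png

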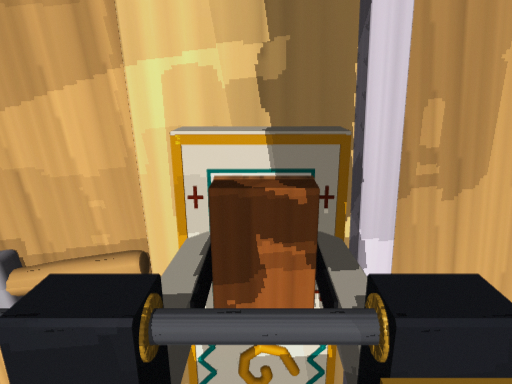

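Run:
```python
from h import *
c=cam("wrist","w3b"); 
g=c["image"]; cv2.imwrite("pics/w3c.png",cv2.resize(g[120:310,160:365],None,fx=3.6,fy=3.1,interpolation=cv2.INTER_NEAREST))
T=manip.get_obs()["tcp_pos"]; a=np.radians(84.2); x=np.array([np.cos(a),np.sin(a)]); y=np.array([np.sin(a),-np.cos(a)])
for n,P,z in [("teal",[(208,171),(314.5,171)],.038),("botfront",[(211,177.5),(317,177.5)],.038),("topfront",[(210,189),(318.5,189)],.062),("panel front",[(173,135),(350,134)],.038)]:
    W=ray(c,P,z)[:,:2]-T[:2]; print(n,(W@x).round(4),(W@y).round(4))
```

```text
teal [0.0404 0.0403] [-0.0278  0.0267]
botfront [0.037  0.0369] [-0.0264  0.0281]
topfront [0.0377 0.0376] [-0.0234  0.0251]
panel front [0.0587 0.0591] [-0.0443  0.0436]
```

View pics/w3c.png

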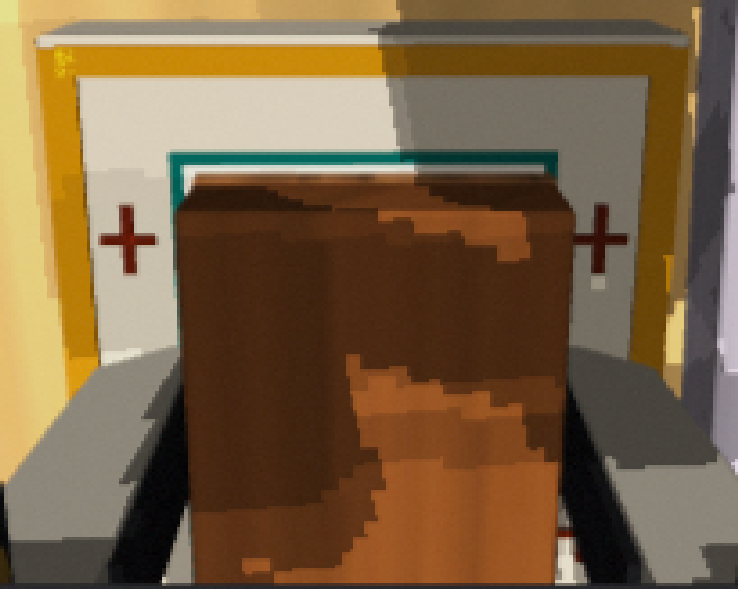

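Run:
```python
from h import *
a=np.radians(84.2); y=np.array([np.sin(a),-np.cos(a),0])
p=np.array(manip.get_obs()["tcp_pos"])
p=p-.0012*y; p[2]=.066; goto(p,quat(a),speed=.05,n=1)
p[2]=.058; print(manip.line_to(p,max_speed=.03,until_force=3)); print(manip.get_obs()["tcp_pos"])
manip.grip(0.75)
p=np.array(manip.get_obs()["tcp_pos"]); print(p)
manip.line_to([p[0],p[1],.15],max_speed=.2)
manip.movep([.49,-.06,.24],quat(np.radians(84.2)))
c=cam("wrist","w4"); np.savez("w4.npz",**c); print(manip.get_obs()["time"])
```

```text
True
[0.53297967 0.01592436 0.06127232]
[0.53239182 0.01580644 0.06108104]
10.3083
```

View pics/w4.png

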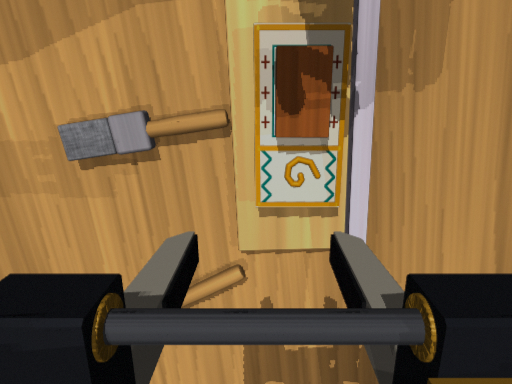

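Run:
```python
from h import *
c=dict(np.load("w4.npz")); g=c["image"]
cv2.imwrite("pics/w4c.png",cv2.resize(g[15:255,225:375],None,fx=3.9,fy=2.45,interpolation=cv2.INTER_NEAREST))
hsv=cv2.cvtColor(g,cv2.COLOR_BGR2HSV)
m=cv2.inRange(hsv,(0,120,30),(16,255,220)); m[:,:258]=0;m[:,345:]=0;m[142:]=0
m=cv2.morphologyEx(m,cv2.MORPH_OPEN,np.ones((9,9)))
k=max(cv2.findContours(m,0,2)[0],key=cv2.contourArea); b=cv2.boxPoints(cv2.minAreaRect(k)); print(b.round(1).tolist())
W=ray(c,b,.062)[:,:2]; print(W.round(4).tolist(),W.mean(0).round(4),np.linalg.norm(np.diff(W,axis=0),axis=1).round(4))
```

```text
[[276.0, 46.0], [332.0, 46.0], [332.0, 136.0], [276.0, 136.0]]
[[0.5126, 0.0563], [0.5613, 0.0513], [0.5577, -0.027], [0.5054, -0.0217]] [0.5343 0.0147] [0.049  0.0784 0.0526]
```

View pics/w4c.png

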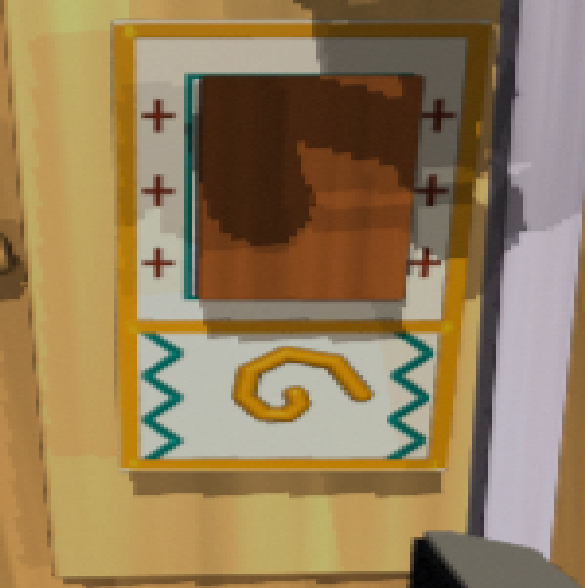

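Run:
```python
from h import *
c=dict(np.load("w4.npz"))
print(ray(c,[(229,113),(226,128),(242,265),(238,285)],.01).round(4))
for p in [(.45,-.045,.2),(.45,-.045,.037),(.54,-.12,.2),(.535,-.12,.037),(.545,.04,.037),(.545,.04,.2)]:
    print(p,[None if (q:=manip.ik(p,quat(np.radians(y)))) is None else np.round(q,2).tolist() for y in (-94.1,85.9)])
```

```text
[[ 0.4588  0.0012  0.01  ]
 [ 0.4535 -0.0142  0.01  ]
 [ 0.4508 -0.1798  0.01  ]
 [ 0.4426 -0.2068  0.01  ]]
(0.45, -0.045, 0.2) [[-0.68, 0.59, 1.14, 2.04, -0.67, 0.95, -2.4], [0.34, 0.39, -0.4, 2.01, 0.21, 0.78, -0.25]]
(0.45, -0.045, 0.037) [[-0.13, 0.68, 0.26, 2.17, -0.5, 0.35, -2.66], [0.2, 0.67, -0.21, 2.16, 0.4, 0.35, -0.42]]
(0.54, -0.12, 0.2) [[-0.09, 0.53, 0.42, 1.77, -0.27, 0.9, -2.77], [0.42, 0.53, -0.37, 1.75, 0.23, 0.91, -0.12]]
(0.535, -0.12, 0.037) [[-0.04, 0.76, 0.35, 1.91, -0.47, 0.55, -2.58], [0.35, 0.75, -0.27, 1.9, 0.37, 0.54, -0.24]]
(0.545, 0.04, 0.037) [[-0.72, 1.06, 1.13, 1.93, -1.18, 1.02, -2.23], [0.07, 0.75, -0.29, 1.9, 0.39, 0.54, -0.55]]
(0.545, 0.04, 0.2) [[-0.76, 0.75, 1.13, 1.8, -0.76, 1.11, -2.57], [0.15, 0.52, -0.4, 1.77, 0.25, 0.9, -0.43]]
```

```bash
cat >> h.py <<'E'
from scipy.spatial.transform import Rotation as Ro
CY=np.radians(-4.1); CX=np.array([np.cos(CY),np.sin(CY),0]); CYv=np.array([-np.sin(CY),np.cos(CY),0]); O=np.array([.5532,.165,0])
def C(x,y,z): return O+x*CX+y*CYv+np.array([0,0,z])
def toC(p): d=np.asarray(p)-O; return np.array([d@CX,d@CYv,d[2]])
def qtilt(yaw,deg):
    w,x,y,z=quat(yaw); R=Ro.from_rotvec(np.radians(deg)*CX)*Ro.from_quat([x,y,z,w]); q=R.as_quat(); return [q[3],q[0],q[1],q[2]]
E
python3 - <<'E'
from h import *
Y=np.radians(85.9)
for y in (-.3,-.2,-.13):
  for z in (.037,.12): print(y,z,[None if (q:=manip.ik(C(-.004,y,z),qtilt(Y,t))) is None else np.round(q,2).tolist() for t in (0,10,15,20)])
# side push
manip.grip(0.0)
y=-.05
tgt,e=goto([.443,y,.1],quat(Y),first="p",n=1); 
manip.line_to([.443,y,.037],max_speed=.15)
s=np.array([.443,y,.037]); f0=np.array(manip.get_obs()["contact_force"])
r=manip.line_to(s+.045*CX,max_speed=.03,until_force=9)
o=manip.get_obs(); print(r,o["time"],toC(o["tcp_pos"]).round(4),np.array(o["contact_force"])-f0)
p=np.array(o["tcp_pos"])
manip.line_to(p-.02*CX,max_speed=.15)
p=p-.02*CX; manip.line_to([p[0],p[1],.15],max_speed=.25)
goto([.49,-.08,.24],quat(Y),first="p",n=0)
c=cam("wrist","w5"); np.savez("w5.npz",**c); print(manip.get_obs()["time"])
E
```

```text
-0.3 0.037 [[0.38, 0.75, -0.27, 1.91, 0.36, 0.53, -0.21], [0.55, 0.78, -0.39, 1.88, 0.19, 0.56, 0.03], [0.62, 0.81, -0.44, 1.86, 0.11, 0.59, 0.13], [0.68, 0.84, -0.48, 1.84, 0.03, 0.62, 0.24]]
-0.3 0.12 [[0.42, 0.62, -0.33, 1.86, 0.29, 0.71, -0.14], [0.57, 0.65, -0.42, 1.83, 0.12, 0.73, 0.07], [0.63, 0.68, -0.46, 1.81, 0.04, 0.76, 0.16], [0.69, 0.71, -0.49, 1.79, -0.04, 0.79, 0.25]]
-0.2 0.037 [[0.2, 0.74, -0.28, 1.93, 0.38, 0.52, -0.41], [0.38, 0.77, -0.4, 1.93, 0.21, 0.5, -0.18], [0.46, 0.79, -0.46, 1.92, 0.12, 0.5, -0.06], [0.54, 0.82, -0.51, 1.91, 0.04, 0.51, 0.05]]
-0.2 0.12 [[0.25, 0.61, -0.34, 1.88, 0.31, 0.7, -0.34], [0.41, 0.64, -0.44, 1.88, 0.13, 0.68, -0.13], [0.48, 0.66, -0.49, 1.87, 0.04, 0.68, -0.02], [0.55, 0.68, -0.53, 1.87, -0.04, 0.68, 0.08]]
-0.13 0.037 [[0.08, 0.75, -0.29, 1.92, 0.39, 0.53, -0.55], [0.25, 0.77, -0.4, 1.93, 0.23, 0.47, -0.32], [0.33, 0.79, -0.46, 1.93, 0.14, 0.46, -0.2], [0.41, 0.82, -0.52, 1.93, 0.06, 0.45, -0.08]]
-0.13 0.12 [[0.12, 0.62, -0.35, 1.87, 0.31, 0.71, -0.48], [0.28, 0.64, -0.45, 1.88, 0.15, 0.65, -0.27], [0.36, 0.65, -0.5, 1.89, 0.06, 0.63, -0.16], [0.43, 0.68, -0.55, 1.89, -0.03, 0.62, -0.05]]
True 14.2 [-0.063  -0.2227  0.0363] [-0.5457078   0.22693234 -0.22074501]
15.7167
```

View pics/w5.png

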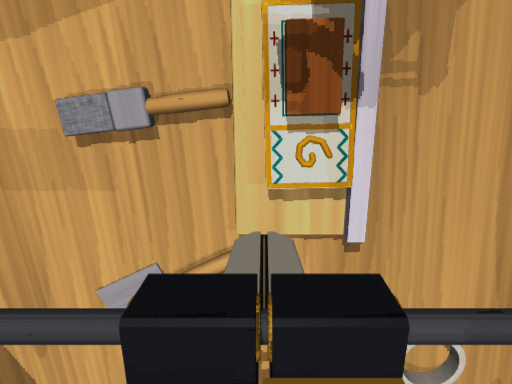

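Run:
```python
from h import *
Y=np.radians(85.9); q=qtilt(Y,15)
goto(C(-.003,-.315,.12),q,first="p",n=0)
manip.line_to(C(-.003,-.315,.040),max_speed=.15)
f0=np.array(manip.get_obs()["contact_force"])
r=manip.line_to(C(-.003,-.14,.040),rot=q,max_speed=.06,until_force=15)
o=manip.get_obs(); print(r,o["time"],toC(o["tcp_pos"]).round(4),np.array(o["contact_force"])-f0)
c=cam("top","t6"); cam("scene","s6")
g=c["image"]; s=cv2.imread("pics/s6.png")
cv2.imwrite("pics/t6c.png",cv2.resize(g[145:225,145:315],None,fx=4.6,fy=4.6,interpolation=cv2.INTER_CUBIC))
cv2.imwrite("pics/s6c.png",cv2.resize(s[140:270,195:355],None,fx=4.5,fy=4.5,interpolation=cv2.INTER_CUBIC))
```

```text
False 20.1917 [-0.0031 -0.1402  0.04  ] [-1.55087378 -2.27929963  0.39476459]
```

View pics/s6c.png

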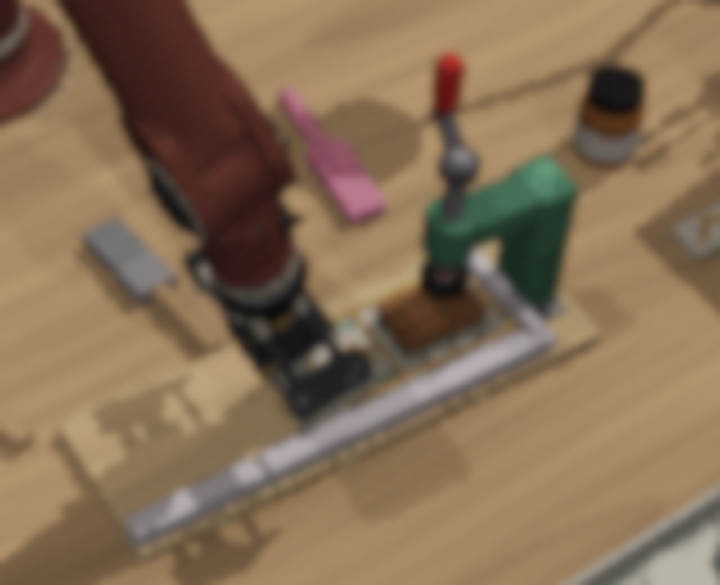

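View pics/t6c.png

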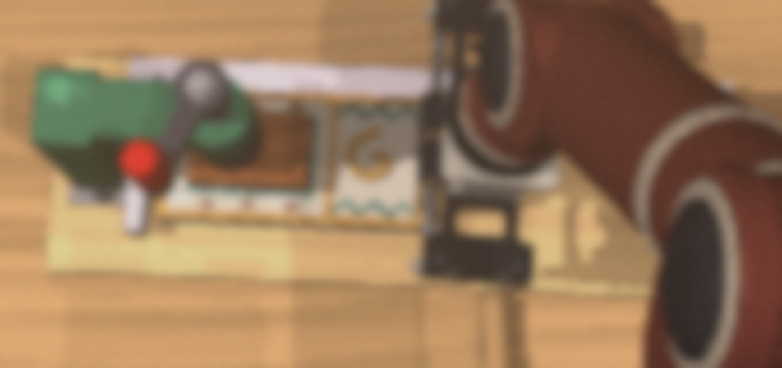

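Run:
```python
from h import *
Y=np.radians(85.9); q=qtilt(Y,15)
f0=np.array(manip.get_obs()["contact_force"])
r=manip.line_to(C(-.003,-.120,.040),rot=q,max_speed=.03,until_force=10)
o=manip.get_obs(); print(r,o["time"],toC(o["tcp_pos"]).round(4),np.array(o["contact_force"])-f0)
manip.wait(.15); o=manip.get_obs(); print(toC(o["tcp_pos"]).round(4),np.array(o["contact_force"])-f0)
manip.line_to(C(-.003,-.16,.040),max_speed=.15)
manip.line_to(C(-.003,-.17,.15),max_speed=.25)
c=cam("wrist","w7"); np.savez("w7.npz",**c); print(manip.get_obs()["time"],toC(manip.get_obs()["tcp_pos"]))
```

```text
True 20.725 [-0.0032 -0.1323  0.0395] [1.60367053 2.18225812 0.04403331]
[-0.004  -0.1327  0.039 ] [0.13116804 2.99290246 0.7420113 ]
21.8417 [-0.00436587 -0.16943254  0.14858735]
```

View pics/w7.png

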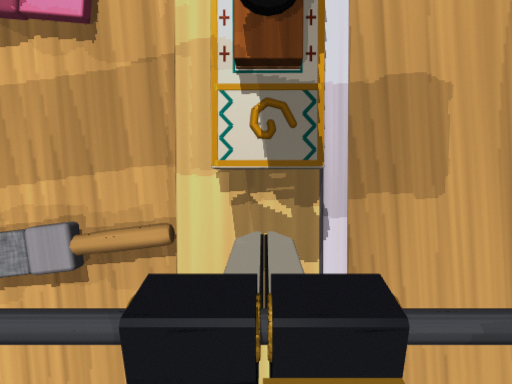

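Run:
```python
from h import *
c=dict(np.load("w7.npz"))
print([toC(p).round(4) for p in ray(c,[(212,166.5),(323,166.5),(211,20),(325,20)],.038)])
print("fence",[toC(p).round(4) for p in ray(c,[(323,220),(325,20)],.034)])
print("teal L/R",[toC(p).round(4) for p in ray(c,[(233,72),(303,72),(302,66),(234.5,66)],.038)])
Y=np.radians(85.9); q=qtilt(Y,15)
manip.line_to(C(-.003,-.16,.040),rot=q,max_speed=.2)
manip.line_to(C(-.003,-.139,.040),max_speed=.1); manip.wait(.1)
f0=np.array(manip.get_obs()["contact_force"]); 
for y in (-.134,-.132,-.130,-.128,-.126):
    r=manip.line_to(C(-.003,y,.040),rot=q,max_speed=.02,until_force=20)
    o=manip.get_obs(); print(y,r,toC(o["tcp_pos"]).round(4),(np.array(o["contact_force"])-f0).round(1))
    if r or np.linalg.norm(np.array(o["contact_force"])-f0)>12: break
print(o["time"])
```

```text
[array([-0.0448, -0.1172,  0.038 ]), array([ 0.0438, -0.1175,  0.038 ]), array([-0.0447, -0.0021,  0.038 ]), array([ 0.045 , -0.0024,  0.038 ])]
fence [array([ 0.0446, -0.1607,  0.034 ]), array([ 0.0457, -0.0006,  0.034 ])]
teal L/R [array([-0.0276, -0.0426,  0.038 ]), array([ 0.0278, -0.0428,  0.038 ]), array([ 0.027 , -0.0381,  0.038 ]), array([-0.0264, -0.0379,  0.038 ])]
-0.134 False [-0.003  -0.1339  0.04  ] [-0.3  0.2  0.4]
-0.132 False [-0.003  -0.1324  0.0399] [-0.5 -0.8 -1.6]
-0.13 False [-0.0029 -0.132   0.0398] [-2.4 -4.6  0.2]
-0.128 False [-0.0029 -0.1318  0.0398] [-3.3 -7.5  2.9]
-0.126 False [-0.0029 -0.1316  0.0398] [ -2.9 -10.9   5.2]
24.4
```

Run:
```python
from h import *
Y=np.radians(85.9); q=qtilt(Y,15)
manip.line_to(C(-.003,-.15,.040),rot=q,max_speed=.2)
manip.line_to(C(-.003,-.16,.13),max_speed=.3)
manip.line_to(C(-.09,-.075,.13),max_speed=.3)
manip.line_to(C(-.09,-.075,.040),max_speed=.2)
manip.line_to(C(-.07,-.075,.040),max_speed=.1); manip.wait(.1)
f0=np.array(manip.get_obs()["contact_force"]); 
for x in (-.065,-.062,-.060,-.058,-.056):
    r=manip.line_to(C(x,-.075,.040),rot=q,max_speed=.03,until_force=15)
    o=manip.get_obs(); print(x,r,toC(o["tcp_pos"]).round(4),(np.array(o["contact_force"])-f0).round(1))
    if r or np.linalg.norm(np.array(o["contact_force"])-f0)>9: break
manip.line_to(C(-.09,-.075,.040),max_speed=.15)
manip.line_to(C(-.09,-.075,.13),max_speed=.3)
manip.line_to(C(-.04,-.15,.24),rot=quat(Y),max_speed=.3)
c=cam("wrist","w8"); np.savez("w8.npz",**c); print(manip.get_obs()["time"])
```

```text
-0.065 False [-0.0649 -0.075   0.04  ] [ 0.5 -0.   0.5]
-0.062 False [-0.0618 -0.075   0.0399] [ 0.6 -0.3  0.3]
-0.06 False [-0.0613 -0.075   0.0398] [-2.8  0.1  1.1]
-0.058 False [-0.0612 -0.075   0.0397] [-5.5 -1.4  3.8]
-0.056 False [-0.0611 -0.075   0.0396] [-6.7 -0.4  6. ]
29.5417
```

View pics/w8.png

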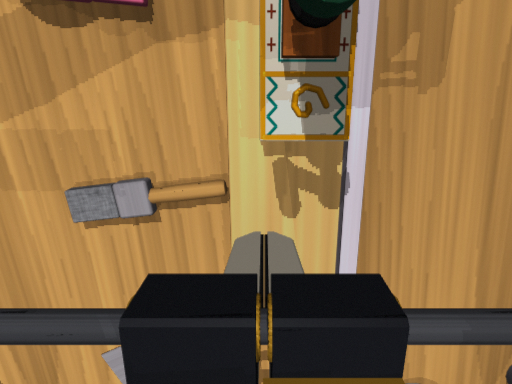

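Run:
```python
from h import *
P={}
for n in ("scene","top"):
    c=dict(np.load(n+"0.npz")); hsv=cv2.cvtColor(c["image"],cv2.COLOR_BGR2HSV)
    m=cv2.inRange(hsv,(0,170,90),(6,255,255))|cv2.inRange(hsv,(174,170,90),(180,255,255))
    u0,v0=((294,160) if n=="scene" else (176,180))
    w=np.zeros_like(m); w[v0-20:v0+20,u0-20:u0+20]=m[v0-20:v0+20,u0-20:u0+20]
    v,u=np.nonzero(w); print(n,len(u),u.mean(),v.mean(),u.min(),u.max(),v.min(),v.max()); P[n]=(c,u,v)
ct,u,v=P["top"]; cs,us,vs=P["scene"]
top=[u.mean(),v.mean()]
for z in (.22,.23,.24,.25,.26,.27,.28,.29):
    X=ray(ct,[top],z)[0]; print(z,X.round(4),toC(X).round(3),"r",np.hypot(*toC(X)[:2]).round(4),proj(cs,X).round(1))
```

```text
scene 43 294.09302325581393 157.5581395348837 292 296 153 163
top 55 175.1090909090909 179.3272727272727 171 179 176 183
0.22 [0.5114 0.2033 0.22  ] [-0.044  0.035  0.22 ] r 0.0567 [[297.8 167.2]]
0.23 [0.5092 0.2016 0.23  ] [-0.046  0.033  0.23 ] r 0.0572 [[297.3 165.1]]
0.24 [0.5071 0.2    0.24  ] [-0.049  0.032  0.24 ] r 0.0579 [[296.9 162.9]]
0.25 [0.5049 0.1983 0.25  ] [-0.051  0.03   0.25 ] r 0.0587 [[296.4 160.7]]
0.26 [0.5028 0.1967 0.26  ] [-0.053  0.028  0.26 ] r 0.0595 [[295.9 158.5]]
0.27 [0.5006 0.195  0.27  ] [-0.055  0.026  0.27 ] r 0.0605 [[295.5 156.2]]
0.28 [0.4985 0.1934 0.28  ] [-0.057  0.024  0.28 ] r 0.0617 [[295. 154.]]
0.29 [0.4963 0.1918 0.29  ] [-0.059  0.023  0.29 ] r 0.0629 [[294.5 151.7]]
```

Run:
```python
from h import *
for yd in (-90,-45,0,30,60,86,120,150):
    out=[]
    for a in np.arange(0,360,30):
        for z in (.225,.27):
            p=C(.06*np.cos(np.radians(a)),.06*np.sin(np.radians(a)),z); q=manip.ik(p,quat(np.radians(yd))); out.append(q)
    ok=[o is not None for o in out]; A=np.array([o for o in out if o is not None])
    print(yd,sum(ok),len(ok),A.min(0).round(2) if len(A) else "",A.max(0).round(2) if len(A) else "")
```

```text
-90 24 24 [-1.01  0.59 -1.15  1.4  -0.78  1.09 -2.83] [0.33 0.85 1.14 1.84 0.78 1.4  2.21]
-45 24 24 [-0.59  0.38  0.22  1.42 -0.18  0.9  -2.68] [-0.39  0.62  0.28  1.83 -0.1   1.16 -2.42]
0 24 24 [-0.46  0.38  0.03  1.42 -0.05  0.9  -1.99] [-0.27  0.6   0.08  1.82 -0.01  1.16 -1.75]
30 24 24 [-0.38  0.38 -0.1   1.42  0.03  0.9  -1.53] [-0.18  0.6  -0.06  1.82  0.05  1.16 -1.31]
60 24 24 [-0.29  0.38 -0.22  1.41  0.1   0.91 -1.08] [-0.09  0.61 -0.2   1.82  0.13  1.17 -0.85]
86 24 24 [-0.22  0.39 -0.34  1.41  0.15  0.91 -0.69] [-0.02  0.62 -0.31  1.81  0.21  1.18 -0.45]
120 24 24 [-0.14  0.41 -0.49  1.41  0.22  0.93 -0.18] [ 0.08  0.64 -0.45  1.81  0.3   1.2   0.06]
150 24 24 [-0.06  0.43 -0.63  1.41  0.29  0.95  0.27] [ 0.16  0.66 -0.58  1.81  0.39  1.22  0.52]
```

Run:
```python
from h import *
Y=np.radians(85.9)
manip.grip(0.75)
goto([.5015,.170,.35],quat(Y),first="p",n=0)
c=cam("wrist","w9"); np.savez("w9.npz",**c); print(manip.get_obs()["time"],manip.get_obs()["tcp_pos"])
```

```text
31.65 [0.50159087 0.16727177 0.34845149]
```

View pics/w9.png

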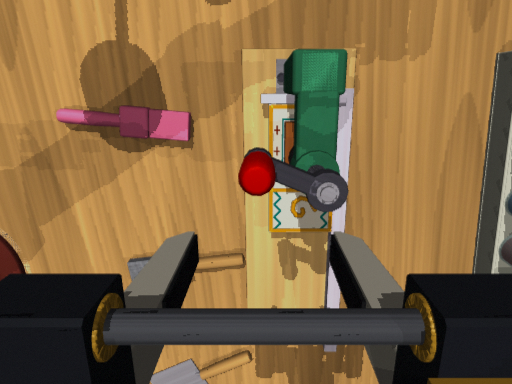

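Run:
```python
from h import *
c=dict(np.load("w9.npz")); g=c["image"]; hsv=cv2.cvtColor(g,cv2.COLOR_BGR2HSV)
m=cv2.inRange(hsv,(0,170,60),(8,255,255))|cv2.inRange(hsv,(174,170,60),(180,255,255)); m[:,:225]=0; m[:,290:]=0;m[210:]=0;m[:140]=0
v,u=np.nonzero(m); print(u.min(),u.max(),v.min(),v.max(),u.mean(),v.mean())
cv2.imwrite("pics/w9c.png",cv2.resize(g[130:220,225:365],None,fx=5,fy=5,interpolation=cv2.INTER_NEAREST))
```

```text
239 277 151 195 256.79704510108866 173.27993779160187
```

View pics/w9c.png

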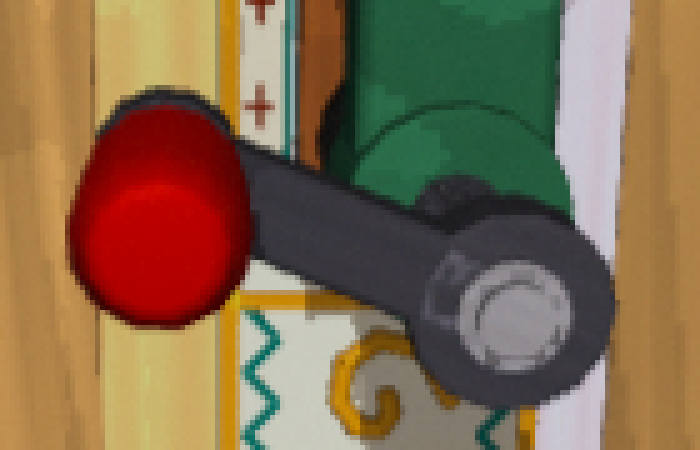

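Run:
```python
from h import *
c=dict(np.load("w9.npz"))
B=ray(c,[(317.2,172.4)],.171)[0]; print("boss",B.round(4),toC(B).round(4))
for z in (.265,.27,.275,.28):
    k=ray(c,[(257,177.4)],z)[0]; print(z,k.round(4),toC(k).round(4),"d boss",np.linalg.norm((k-B)[:2]).round(4), "d O",np.hypot(*toC(k)[:2]).round(4))
for z in (.22,.225,.23,.235,.24): h=ray(c,[(328.2,193.6)],z)[0]; print("hub",z,h.round(4),toC(h).round(4))
# two-view knob top: scene
s=dict(np.load("scene0.npz"))
for z in (.26,.27,.275,.28): print(z,proj(s,ray(c,[(257,177.4)],z)).round(1))
```

```text
boss [0.5538 0.1661 0.171 ] [0.0005 0.0011 0.171 ]
0.265 [0.499  0.1892 0.265 ] [-0.0558  0.0202  0.265 ] d boss 0.0594 d O 0.0593
0.27 [0.4992 0.1904 0.27  ] [-0.0557  0.0215  0.27  ] d boss 0.0597 d O 0.0597
0.275 [0.4994 0.1917 0.275 ] [-0.0556  0.0228  0.275 ] d boss 0.0601 d O 0.06
0.28 [0.4996 0.1929 0.28  ] [-0.0554  0.024   0.28  ] d boss 0.0604 d O 0.0604
hub 0.22 [0.5556 0.1593 0.22  ] [ 0.0028 -0.0055  0.22  ]
hub 0.225 [0.5547 0.1609 0.225 ] [ 0.0018 -0.0039  0.225 ]
hub 0.23 [0.5539 0.1625 0.23  ] [ 0.0008 -0.0024  0.23  ]
hub 0.235 [0.553  0.1641 0.235 ] [-1.00e-04 -9.00e-04  2.35e-01]
hub 0.24 [0.5522 0.1657 0.24  ] [-0.0011  0.0006  0.24  ]
0.26 [[293.3 158.8]]
0.27 [[294.2 156.5]]
0.275 [[294.6 155.4]]
0.28 [[295.1 154.2]]
```

Run:
```python
from h import *
Y=np.radians(85.9); q=quat(Y)
manip.grip(0.0)
goto([.4994,.1915,.312],q,speed=.2,n=1)
f0=np.array(manip.get_obs()["contact_force"])
p=np.array([.4994,.1915,.282])
r=manip.line_to(p,max_speed=.02,until_force=3)
o=manip.get_obs(); print(r,np.round(o["tcp_pos"],4),np.array(o["contact_force"])-f0,"top z",o["tcp_pos"][2]-.019)
manip.line_to([.4994,.1915,.325],max_speed=.25); manip.grip(.75)
print(manip.get_obs()["time"])
```

```text
True [0.4988 0.1919 0.303 ] [-0.471925   -0.90491904  2.76205419] top z 0.2839569122251577
35.7
```

```bash
cat >> h.py <<'E'
AX=np.array([.5536,.1656]); 
def crank(th0,z0,total,n,R=.060,speed=.1,stopF=None,q=None):
    """turn clockwise from angle th0 by total rad in n segs; prints log"""
    f=[]
    for i in range(1,n+1):
        a=th0-total*i/n; z=z0-.00318*total*i/n
        p=[AX[0]+R*np.cos(a),AX[1]+R*np.sin(a),z]
        manip.line_to(p,rot=q,max_speed=speed)
        F=np.array(manip.get_obs()["contact_force"]); t=np.array([np.sin(a),-np.cos(a)])
        r=np.array([np.cos(a),np.sin(a)]); f.append((round(total*i/n,2),round(-F[:2]@t,1),round(F[:2]@r,1),round(F[2],1)))
    return a,z,f
E
python3 - <<'E'
from h import *
Y=np.radians(85.9); q=quat(Y)
manip.line_to([.4994,.1915,.262],rot=q,max_speed=.15)
manip.grip(0.0); manip.wait(.1)
o=manip.get_obs(); p=np.array(o["tcp_pos"]); print(o["opening"]*93,p.round(4),np.round(o["contact_force"],1))
d=p[:2]-AX; th=np.arctan2(d[1],d[0]); print(np.degrees(th),np.linalg.norm(d))
a,z,f=crank(th,p[2],4.2,12,q=q); print(*f,sep="\n"); o=manip.get_obs(); print(a,z,o["time"],o["tcp_pos"])
np.save("st.npy",[a,z,4.2])
cam("scene","s10"); s=cv2.imread("pics/s10.png"); cv2.imwrite("pics/s10c.png",cv2.resize(s[150:250,240:345],None,fx=6,fy=6,interpolation=cv2.INTER_CUBIC))
E
```

```text
24.136778875543744 [0.4986 0.1916 0.262 ] [-2.7 -0.4  2.5]
154.71536023641377 0.06082114164923163
(0.35, np.float64(-0.1), np.float64(0.7), np.float64(-0.1))
(0.7, np.float64(-1.6), np.float64(-0.7), np.float64(-0.2))
(1.05, np.float64(-1.2), np.float64(-2.2), np.float64(1.1))
(1.4, np.float64(-0.5), np.float64(-4.6), np.float64(1.9))
(1.75, np.float64(-1.4), np.float64(-5.2), np.float64(3.6))
(2.1, np.float64(-0.6), np.float64(-5.8), np.float64(3.8))
(2.45, np.float64(-0.5), np.float64(-5.7), np.float64(5.2))
(2.8, np.float64(-0.1), np.float64(-5.6), np.float64(3.7))
(3.15, np.float64(-0.7), np.float64(-4.8), np.float64(3.8))
(3.5, np.float64(0.2), np.float64(-4.0), np.float64(2.8))
(3.85, np.float64(0.7), np.float64(-1.7), np.float64(2.6))
(4.2, np.float64(0.2), np.float64(0.8), np.float64(3.4))
-1.4997075604654673 0.24864834509332626 41.45 [0.55835218 0.10457915 0.24885705]
```

View pics/s10c.png

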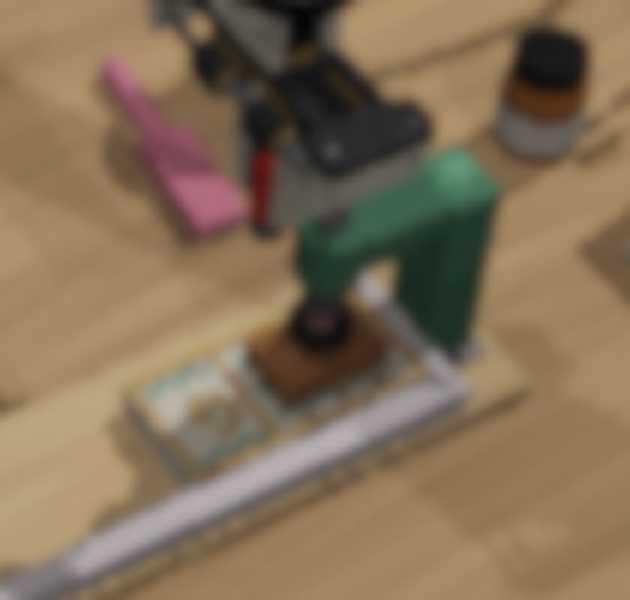

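Run:
```python
from h import *
s=dict(np.load("scene0.npz")); Cc=-s["R"].T@s["t"]; d=(Cc[:2]-AX); d/=np.linalg.norm(d)
for z in (.060,.065,.07,.075,.08,.085):
    b=proj(s,[*(AX+.022*d),z])[0]; l=proj(s,[*(AX),z+.012])[0]; print(z,((b-[240,150])*6).round(0),((l-[240,150])*6).round(0))
a=cv2.imread("pics/scene0.png"); cv2.imwrite("pics/s0p.png",cv2.resize(a[170:230,270:330],None,fx=10,fy=10,interpolation=cv2.INTER_CUBIC))
b=cv2.imread("pics/s10.png"); cv2.imwrite("pics/s10p.png",cv2.resize(b[170:230,270:330],None,fx=10,fy=10,interpolation=cv2.INTER_CUBIC))
for z in (.060,.065,.07,.075,.08,.085):
    p=proj(s,[*(AX+.022*d),z])[0]; print(z,((p-[270,170])*10).round(0))
# top of the clamp reference: boss bottom near-rim z .129
p=proj(s,[[*(AX+.023*d),.129],[*(AX+.023*d),.171]]); print(((p-[270,170])*10).round(0))
```

```text
0.06 [314. 369.] [319. 331.]
0.065 [315. 364.] [320. 326.]
0.07 [315. 359.] [321. 321.]
0.075 [316. 354.] [321. 316.]
0.08 [317. 349.] [322. 311.]
0.085 [318. 344.] [323. 306.]
0.06 [223. 416.]
0.065 [225. 407.]
0.07 [226. 399.]
0.075 [227. 390.]
0.08 [228. 382.]
0.085 [229. 373.]
[[240. 298.]
 [250. 221.]]
```

View pics/s0p.png

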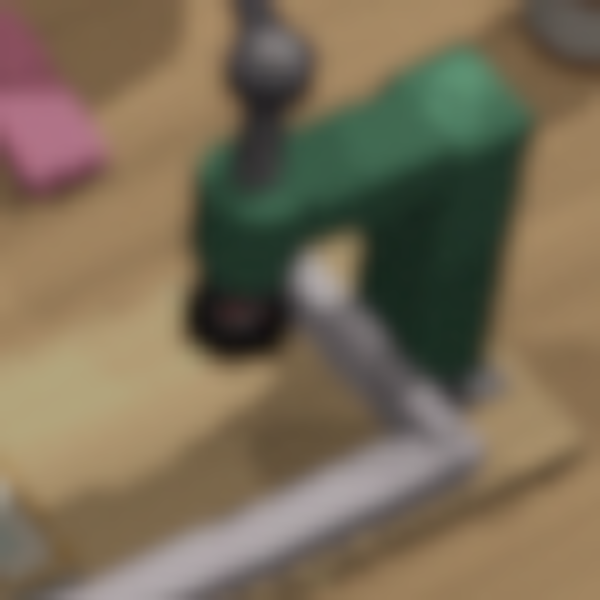

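View pics/s10p.png

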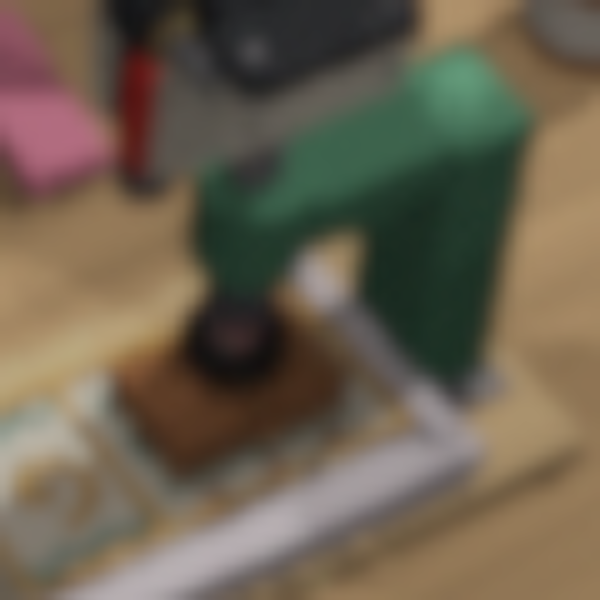

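Run:
```python
from h import *
Y=np.radians(85.9); q=quat(Y)
a,z,t=np.load("st.npy")
a,z,f=crank(a,z,4.9,14,q=q); print(*[tuple(float(x) for x in r) for r in f],sep="\n"); o=manip.get_obs(); print(a,z,o["time"],o["tcp_pos"])
np.save("st.npy",[a,z,t+4.9])
cam("scene","s11"); b=cv2.imread("pics/s11.png"); cv2.imwrite("pics/s11p.png",cv2.resize(b[170:230,270:330],None,fx=10,fy=10,interpolation=cv2.INTER_CUBIC))
```

```text
(0.35, -0.7, 3.7, 5.7)
(0.7, 0.2, 5.6, 7.7)
(1.05, -0.0, 4.3, 8.4)
(1.4, 0.8, 4.3, 6.8)
(1.75, -0.3, 2.1, 5.8)
(2.1, -0.6, 1.1, 3.3)
(2.45, -0.5, 0.7, 3.2)
(2.8, 0.2, -0.7, 3.0)
(3.15, -0.8, -1.6, 3.4)
(3.5, -0.9, -3.3, 5.1)
(3.85, -0.2, -4.3, 4.7)
(4.2, 0.6, -4.6, 6.3)
(4.55, 0.9, -4.0, 6.1)
(4.9, 2.7, -3.2, 4.8)
-6.399707560465467 0.23306634509332624 46.5167 [0.61206328 0.16106585 0.23338561]
```

View pics/s11p.png

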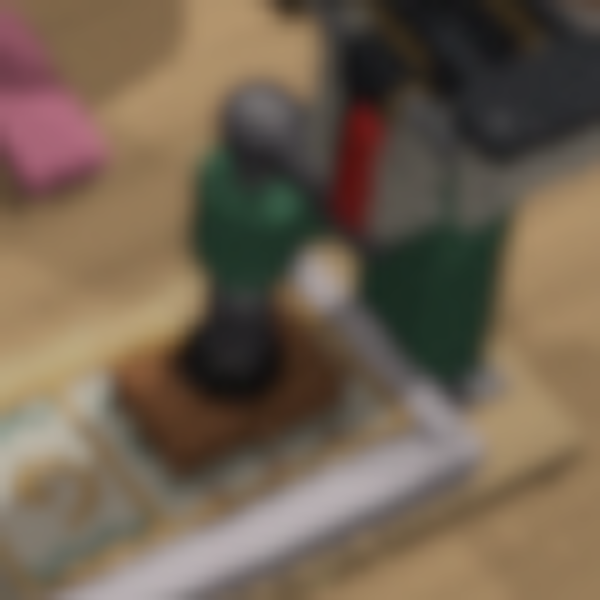

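Run:
```python
from h import *
for n in ("scene0","s10","s11"):
    lab=cv2.cvtColor(cv2.imread(f"pics/{n}.png"),cv2.COLOR_BGR2LAB); print(n,lab[199:209,290:299,1].astype(int)-128,sep="\n")
T=np.array(dict(np.load("wrist0.npz"))["T_tool_cam"])
tgt=np.array([*AX,.085])
q0=None
for az in (-30,-10,0,10,30,50,-60):        # direction camera->target, world azimuth
  for el in (25,35,45):
    for rollx in (0,180):
      for D in (.24,.3):
        d=np.array([np.cos(np.radians(az))*np.cos(np.radians(el)),np.sin(np.radians(az))*np.cos(np.radians(el)),-np.sin(np.radians(el))])
        r=np.cross(d,[0,0,1]); r/=np.linalg.norm(r); dn=np.cross(d,r)
        if rollx: r,dn=-r,-dn
        W=np.eye(4); W[:3,:3]=np.c_[r,dn,d]; W[:3,3]=tgt-D*d
        M=W@np.linalg.inv(T); q=Ro.from_matrix(M[:3,:3]).as_quat(); j=manip.ik(M[:3,3],[q[3],*q[:3]])
        if j is not None: print(az,el,rollx,D,M[:3,3].round(3),np.round(j,2))
```

```text
scene0
[[ 0 -2 -3 -2 -3 -4 -4 -4  1]
 [ 0  3  4  5  3  2  1  2  1]
 [ 0  3  7  7  5  4  3  4  1]
 [ 0  2  4  4  3  3  4  2  2]
 [ 1  0  2  2  2  2  2  3  1]
 [ 1  1  2  2  2  2  1  3  3]
 [ 1  2  3  3  3  3  3  3  3]
 [ 2  3  4  3  3  4  4  4  4]
 [ 3  4  3  4  4  3  4  4  4]
 [ 4  4  3  4  4  4  4  4  4]]
s10
[[ 3 -2 -3 -5 -6 -5 -2  3  5]
 [ 3  1  0  0  0  0  1  5  7]
 [ 3  1  2  1  2  3  4  4  7]
 [ 1  4  5  6  5  5  5  3  6]
 [ 2  5  7  8  7  6  4  2  6]
 [ 2  4  5  6  7  5  4  2  5]
 [ 2  2  1  4  3  2  0  4  5]
 [ 2  0  2  2  0  0  2  5  7]
 [ 6  4  2  2  0  2  4  6  8]
 [ 8  6  5  5  5  6  6  8  8]]
s11
[[ 3  0 -2 -4 -3 -4 -2  3  5]
 [ 3  2  1  0 -1  0  2  5  7]
 [ 3  2  2  1  1  2  3  6  8]
 [ 3  1  0  1  1  1  1  6  8]
 [ 1  1  1  1  1  1  3  5  8]
 [ 0  0  2  1  1  1  2  5  8]
 [ 0  0  1  0  0  1  2  2  6]
 [ 2  0  0  0  1  0  2  4  8]
 [ 2  2  0  2  0  0  2  6  8]
 [ 2  0  0  2  0  0  4  6  8]]
-30 25 0 0.24 [0.482 0.207 0.085] [-1.65  1.45  0.94  2.24  1.54  0.43  1.32]
-30 25 0 0.3 [0.435 0.234 0.111] [-0.79  1.16 -0.58  2.23  1.5   1.95  1.38]
-30 25 180 0.24 [0.507 0.19
[... 2495 characters left out ...]
 180 0.3 [0.5   0.259 0.174] [-0.87  0.73 -0.05  1.75  0.86  1.23 -0.93]
-60 35 0 0.24 [0.513 0.236 0.1  ] [-0.61  1.11 -0.58  1.73  1.3   1.85  1.76]
-60 35 0 0.3 [0.488 0.279 0.134] [-0.69  1.07 -0.58  1.67  1.22  1.89  1.8 ]
-60 35 180 0.24 [0.533 0.202 0.157] [-0.66  0.67 -0.1   1.81  0.86  1.04 -0.82]
-60 35 180 0.3 [0.508 0.244 0.191] [-0.72  0.64 -0.14  1.75  0.8   1.16 -0.81]
-60 45 0 0.24 [0.515 0.233 0.114] [-0.47  1.06 -0.77  1.76  1.31  1.83  1.8 ]
-60 45 0 0.3 [0.493 0.27  0.156] [-0.54  1.   -0.77  1.71  1.23  1.87  1.84]
-60 45 180 0.24 [0.539 0.19  0.163] [-0.51  0.62 -0.19  1.8   0.76  0.96 -0.66]
-60 45 180 0.3 [0.518 0.227 0.205] [-0.56  0.57 -0.23  1.75  0.7   1.08 -0.65]
```

Run:
```python
from h import *
T=np.array(dict(np.load("wrist0.npz"))["T_tool_cam"])
tgt=np.array([*AX,.085])
for az in (30,50,70,90,110):
  for el in (25,30,35,40,45):
    for rollx in (0,180):
      for D in (.35,.42):
        d=np.array([np.cos(np.radians(az))*np.cos(np.radians(el)),np.sin(np.radians(az))*np.cos(np.radians(el)),-np.sin(np.radians(el))])
        r=np.cross(d,[0,0,1]); r/=np.linalg.norm(r); dn=np.cross(d,r)
        if rollx: r,dn=-r,-dn
        W=np.eye(4); W[:3,:3]=np.c_[r,dn,d]; W[:3,3]=tgt-D*d
        M=W@np.linalg.inv(T); q=Ro.from_matrix(M[:3,:3]).as_quat(); j=manip.ik(M[:3,3],[q[3],*q[:3]])
        if j is not None: print(az,el,rollx,D,M[:3,3].round(3),np.round(j,2))
```

```text
30 40 180 0.35 [0.45  0.106 0.231] [ 0.53  0.28 -0.84  2.36  1.05  0.05  0.83]
30 40 180 0.42 [0.404 0.079 0.276] [ 0.98  0.09 -1.11  2.37 -0.67  0.24  2.61]
30 45 180 0.35 [0.461 0.113 0.241] [ 0.57  0.3  -0.95  2.25  0.59  0.25  1.26]
30 45 180 0.42 [0.419 0.088 0.29 ] [ 0.81  0.09 -1.    2.26 -0.24  0.38  2.13]
50 30 180 0.35 [0.462 0.056 0.208] [ 1.09  0.73 -1.34  2.35  1.39  0.14  1.12]
50 30 180 0.42 [0.423 0.01  0.243] [-0.39  0.47  1.14  2.39 -1.35  1.24 -2.15]
50 35 180 0.35 [0.469 0.065 0.22 ] [ 0.32  0.33 -0.2   2.3  -1.33  0.51 -2.5 ]
50 35 180 0.42 [0.432 0.021 0.26 ] [-0.54  0.37  1.14  2.32 -1.26  1.08 -2.39]
50 40 180 0.35 [0.477 0.074 0.231] [ 0.97  0.61 -1.34  2.21  0.7   0.35  1.66]
50 40 180 0.42 [0.442 0.033 0.276] [-0.67  0.31  1.14  2.24 -1.12  0.97 -2.64]
50 45 180 0.35 [0.485 0.084 0.241] [ 0.86  0.52 -1.23  2.13  0.47  0.44  1.84]
50 45 180 0.42 [0.453 0.046 0.29 ] [ 1.01  0.31 -1.13  2.11 -0.15  0.55  2.51]
70 25 0 0.35 [ 0.491 -0.006  0.132] [ 1.27  1.44 -1.19  2.07 -0.4   0.49  0.59]
70 25 0 0.42 [ 0.47  -0.066  0.161] [ 1.36  1.33 -1.15  2.02 -0.44  0.68
[... 3943 characters left out ...]
618 -0.012  0.26 ] [ 0.1   0.76  0.27  1.29 -0.68  1.61 -2.3 ]
110 40 0 0.35 [0.61  0.011 0.177] [ 0.67  1.16 -0.84  1.27 -0.29  1.46  0.48]
110 40 0 0.42 [ 0.628 -0.039  0.222] [ 0.68  1.14 -0.81  1.11 -0.31  1.64  0.45]
110 40 180 0.35 [0.594 0.053 0.231] [-0.01  0.69  0.24  1.47 -0.66  1.39 -2.34]
110 40 180 0.42 [0.613 0.003 0.276] [ 0.05  0.7   0.28  1.32 -0.63  1.55 -2.35]
110 45 0 0.35 [0.607 0.02  0.191] [ 0.65  1.09 -0.82  1.3  -0.27  1.42  0.46]
110 45 0 0.42 [ 0.624 -0.027  0.241] [ 0.66  1.06 -0.79  1.15 -0.3   1.59  0.44]
110 45 180 0.35 [0.59  0.066 0.241] [-0.07  0.64  0.25  1.5  -0.6   1.33 -2.4 ]
110 45 180 0.42 [0.607 0.019 0.29 ] [-0.01  0.64  0.28  1.36 -0.58  1.49 -2.41]
```

```bash
cat >> h.py <<'E'
def look(az,el,D,tgt):
    T=np.array(dict(np.load("wrist0.npz"))["T_tool_cam"]); az,el=np.radians([az,el])
    d=np.array([np.cos(az)*np.cos(el),np.sin(az)*np.cos(el),-np.sin(el)]); r=np.cross(d,[0,0,1]); r/=np.linalg.norm(r)
    W=np.eye(4); W[:3,:3]=np.c_[r,np.cross(d,r),d]; W[:3,3]=np.array(tgt)-D*d
    M=W@np.linalg.inv(T); q=Ro.from_matrix(M[:3,:3]).as_quat(); return M[:3,3],[q[3],*q[:3]]
E
python3 - <<'E'
from h import *
manip.grip(.7); p=np.array(manip.get_obs()["tcp_pos"]); print(p)
manip.line_to([p[0],p[1],.31],max_speed=.25)
manip.line_to([.56,.0,.31],max_speed=.35)
P,q=look(90,30,.40,[*AX,.085]); manip.movep(P,q)
c=cam("wrist","w12"); np.savez("w12.npz",**c); print(manip.get_obs()["time"])
g=c["image"]; cv2.imwrite("pics/w12c.png",cv2.resize(g[100:260,180:350],None,fx=4,fy=3.7,interpolation=cv2.INTER_CUBIC))
E
```

```text
[0.61320059 0.15862671 0.23310085]
49.4667
```

View pics/w12.png

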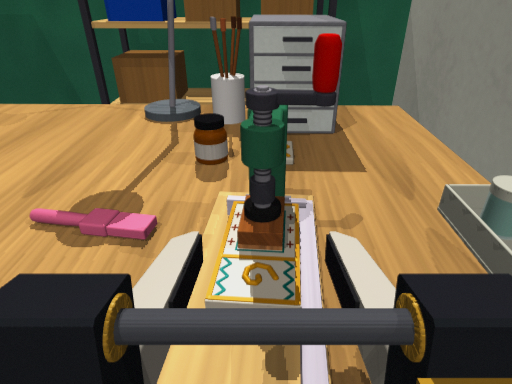

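View pics/w12c.png

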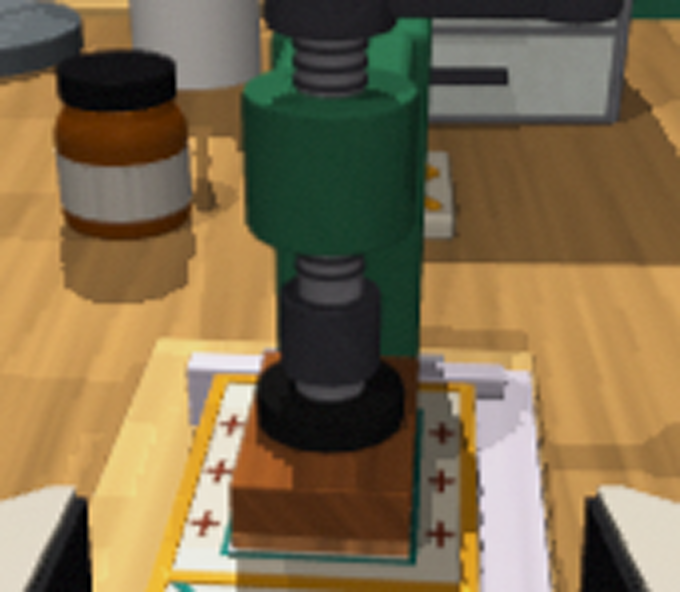

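Run:
```python
from h import *
c=dict(np.load("w12.npz")); g=c["image"]; hsv=cv2.cvtColor(g,cv2.COLOR_BGR2HSV)
m=cv2.inRange(hsv,(0,170,60),(8,255,255))|cv2.inRange(hsv,(174,170,60),(180,255,255)); m[:,:305]=0;m[:,350:]=0;m[110:]=0
v,u=np.nonzero(m); print("knob",u.min(),u.max(),v.min(),v.max())
gm=cv2.inRange(hsv,(60,80,20),(95,255,200)); col=gm[90:200,255:270].mean(1); print("boss rows",[ (90+i) for i in range(1,110) if (col[i]>127)!=(col[i-1]>127)])
Cc=-c["R"].T@c["t"]; d=Cc[:2]-AX; d/=np.linalg.norm(d)
print("boss proj bot/top",proj(c,[[*(AX+.023*d),.129],[*(AX+.023*d),.171]]).round(1).tolist())
k=AX+.06*np.array([np.cos(-.117),np.sin(-.117)])
print(k,[(z,proj(c,[[*(k+.0125*d),z-.025],[*(k-.0125*d),z+.025],[*k,z+.025]]).round(1).tolist()) for z in (.220,.225,.23,.235)])
# caul front edges, pad rim
print("caul front top/bot", proj(c,[[*C(0,-.04,0)[:2],.062],[*C(0,-.04,0)[:2],.038]]).round(1).tolist())
print("pad front bottom rim z .062",proj(c,[[*(AX+.022*d),.062],[*(AX+.022*d),.074]]).round(1).tolist())
cv2.imwrite("pics/w12d.png",cv2.resize(g[150:220,235:290],None,fx=10,fy=8,interpolation=cv2.INTER_NEAREST))
```

```text
knob 313 341 34 92
boss rows [126, 169]
boss proj bot/top [[262.5, 170.4], [262.7, 131.6]]
[0.6131898  0.15859601] [(0.22, [[325.6, 106.5], [326.4, 46.1], [328.6, 47.9]]), (0.225, [[326.1, 101.2], [326.9, 40.3], [329.2, 41.9]]), (0.23, [[326.6, 95.9], [327.5, 34.4], [329.7, 35.8]]), (0.235, [[327.1, 90.4], [328.0, 28.4], [330.3, 29.6]])]
caul front top/bot [[259.2, 232.9], [259.2, 250.1]]
pad front bottom rim z .062 [[262.4, 223.1], [262.4, 214.3]]
```

View pics/w12d.png

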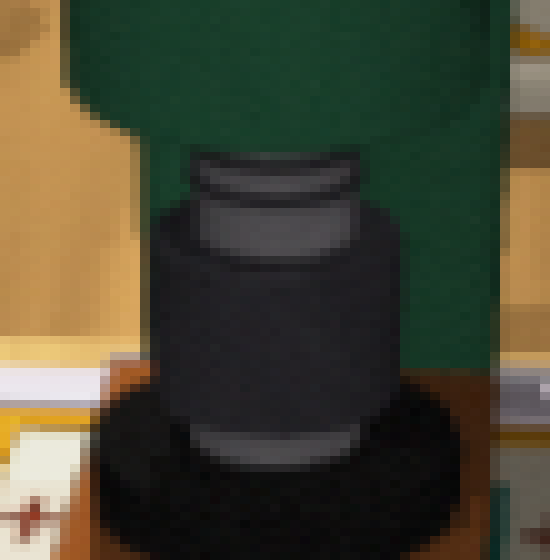

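Run:
```python
from h import *
Y=np.radians(85.9); q=quat(Y)
manip.movep([.56,.0,.31],q)
manip.line_to([.6132,.1586,.31],rot=q,max_speed=.3)
goto([.6132,.1586,.31],q,n=0); 
manip.line_to([.6132,.1586,.2335],rot=q,max_speed=.15)
manip.grip(0.0); p=np.array(manip.get_obs()["tcp_pos"]); d=p[:2]-AX; th=np.arctan2(d[1],d[0]); print(p.round(4),th,np.linalg.norm(d))
a,z,f=crank(-.117,.2335,.34,2,q=q); print(f)
manip.wait(.1); p=np.array(manip.get_obs()["tcp_pos"]); d=p[:2]-AX; print(np.arctan2(d[1],d[0]),manip.get_obs()["time"])
manip.grip(.7)
p=manip.get_obs()["tcp_pos"]; manip.line_to([p[0],p[1],.31],max_speed=.25)
manip.line_to([.56,.0,.31],max_speed=.35)
P,q=look(90,25,.36,[*AX,.085]); manip.movep(P,q)
c=cam("wrist","w13"); np.savez("w13.npz",**c); print(manip.get_obs()["time"])
g=c["image"]; cv2.imwrite("pics/w13c.png",cv2.resize(g[90:270,170:350],None,fx=3.7,fy=3.3,interpolation=cv2.INTER_CUBIC))
```

```text
[0.6119 0.1588 0.2335] -0.11684501590614592 0.05869813065138034
[(0.17, np.float64(3.8), np.float64(-3.1), np.float64(1.1)), (0.34, np.float64(4.3), np.float64(-1.6), np.float64(0.0))]
-0.43201297473864736 53.4333
56.3167
```

View pics/w13c.png

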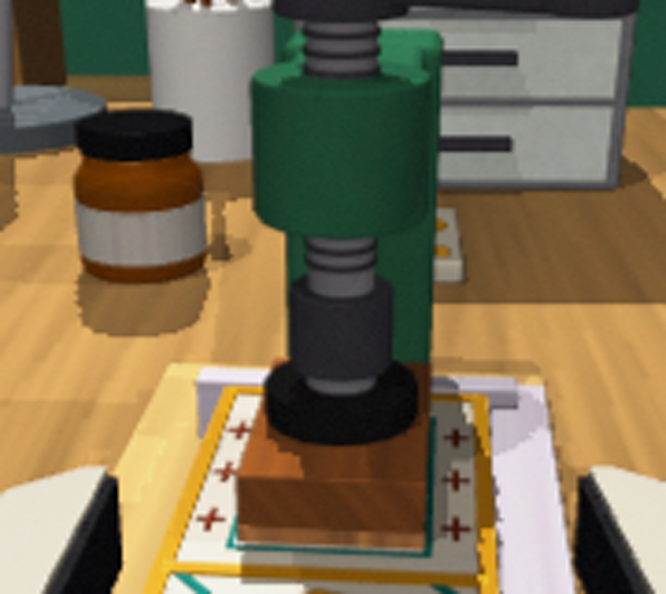

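Run:
```python
from h import *
o=manip.get_obs(); print(o["time"],np.round(o["contact_force"],1)); manip.finish_job()
```

```text
56.3167 [0.4 0.3 0.5]
the job is handed in; nothing more can be done
```

The job is done and handed in at about 56 s of the 72 s, with the robot touching nothing. It reported no verdict.

**What I did:**
- I picked the leftmost of the three matching blocks and laid it cork side down on the teal rectangle.
- I pushed the panel to the fence, then to the stop, and nudged it against the fence once more. Each push stalled with rising force, about 11 N at the stop and 7 N at the fence.
- I wound the crank about 9.4 rad clockwise and let go.

**Last checks:**
- **Panel and block:** the last close picture shows the panel against both faces. The block is inside its teal outline with a margin all round the visible sides.
- **Screw:** no red band shows below the sleeve, and the crank angle and knob height put the spring squeeze at about 5.9 mm (±1).

**What was uncertain:**
- **Squeeze:** contact could not be read from the wrist force, so it comes from geometry. The camera looks slightly down, so the sleeve's rim hides the top 2 to 3 mm of the stem. Missing red alone would therefore only prove roughly 4 mm. The gap between sleeve and pad, measured before the final third of a radian, suggested about 4 mm, while the knob height gave about 5 mm.
- **Knob height:** the first image estimate of its top was about 9 mm lower than where the fingertip touched it. I used the touch, and the pad height and later pictures agreed with it.

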